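Set the workshop air regulator to the green mark and pull its knob out to lock it

TASK

Turn the air regulator's black knob until its orange pointer is at the green sticker, feel for the locking notch there (the sticker was put on by hand and is only roughly in the right place), then pull the knob straight up, gently, all the way out so that it locks at the green setting, and let go. Never force the knob while it is not in the notch or against its stop, and leave the other things on the bench where they are.

Things in the scene. Friction and masses are not known exactly. Their poses are not given: they have to be found in the camera images.
- knob_grip (a point): On the upright axis of the knob on top of the air regulator, at the height to grip it, 189 mm over the bench when pushed in. The knob: black ribbed round grip, 44 mm across, 34 mm tall; this point is 11 mm below its flat top and 23 mm above its skirt (54 mm across, 8 mm tall). x axis: horizontal, along the pointer; z up.
- knob_pointer (a point): Outer end of the orange pointer on the knob's skirt, 30 mm from the knob's axis and 26 mm below knob_grip. The pointer also runs over the knob's top.
- spindle (a joint): Turn of the knob in rad, growing anticlockwise from above, -1.9 to 1.9 (0: pointer along the regulator's +x). Friction about 0.06 N m. Pushed in, the knob turns freely; it can be pulled out only where its hidden sprung locking pin meets a notch of the fixed gate. There are only two notches, one near each sticker. Pulled out in a notch, it no longer turns.
- green_dot_mid (a point): Middle of the green sticker, a dot 13 mm across on the white dial plate (114 mm across, top 155 mm over the bench) under the knob, 36 to 50 mm from the knob's axis: the setting wanted. Its notch lies 0.08 to 0.25 rad round the axis to one or the other side of the direction from axis to dot; the pin has 0.03 rad of play each side in the notch.
- yellow_dot_mid (a point): Middle of the yellow sticker, the same size, about 2.1 rad (1.9 to 2.3) round the dial from the green one: the wrong setting, with a notch of its own.
- knob (a joint): How far the knob is pulled up, m: 0 in, 0.012 fully out. In a notch it slides against about 3 N of friction up to a springy stop (about 4 N/mm) and stays out. Off the notches the pin meets the gate after 1 mm; its spring (2 N/mm) is used up at 7 mm, then it is hard. Turned under a pull of 2 to 3 mm, the pin springs into the notch as it is met, and the pull force drops.
- stem: Hidden metal stem inside the regulator, rigid with the knob (origin on the axis at the foot of the skirt, 31 mm below knob_grip; x along the pointer). It carries the locking pin (6 mm thick, flat tip, 26 mm from the axis). The force of stem and pin on gate and stop must stay under 25 N; a pull of under 12 N is always enough.
- regulator: The air filter-regulator, fixed on the bench: 120 mm square steel foot 8 mm thick, aluminium block 70 mm square from 86 to 150 mm height with a clear bowl below, a gauge on its -x side and fittings on its y sides (to 71 mm from the axis). Origin: on the knob's axis at bench height; z up.
- coupler: Bystander, leave alone: brass and steel hose coupler lying beside the regulator, about 52 x 22 mm; origin at the middle of its underside.
- tape_measure: Bystander, leave alone: yellow tape measure standing beside the regulator, 70 x 36 x 64 mm; origin at the middle of its underside.
- water_bottle: Bystander, leave alone: yellow bottle, 68 mm across, 190 mm tall; origin at the middle of its underside.
- glue_bottle: Bystander, leave alone: white bottle with blue label, 56 mm across, 150 mm tall; origin at the middle of its underside.
- screwdriver: Bystander, leave alone: screwdriver lying on the bench; origin at the middle of its underside.
- wrench: Bystander, leave alone: wrench lying on the bench; origin at the middle of its underside.
- wood_offcut: Bystander, leave alone: flat wood offcut 70 x 120 x 19 mm; origin at the middle of its underside.
- filler_tin: Bystander, leave alone: tin with red label, 84 mm across, 100 mm tall; origin at the middle of its underside.
There are look-alikes about, which are no part of the job. Leave any red look-alike of the regulator alone.

How it is judged:
By the outcome, as a careful person would: the job done as asked, in the order asked, and still so for the second after the job is handed in, with the robot touching nothing.
It also fails if it takes over 54 s, if anything falls off the work surface, if the arm or the gripper's body presses on something with over 40 N, if the wrist force passes 120 N, or if a joint passes its speed limit or range.

ROBOT

A 6-joint arm with a two-finger parallel gripper is mounted at the origin on the work surface. World frame = base frame: x ahead of the robot, y to its left, z up, the work surface at z = 0. Lengths are in m, angles in rad, forces in N, time in s.
With the tool pointing down it reaches from about 0.35 to 0.975 m from the base axis. Payload 4.9 kg.
Tool frame: the origin (TCP) lies at the very end of the fingers, on their centre line; the grasp point (between the pads) lies 19 mm behind it; y points along the fingers, z is the direction in which the jaws open and shut, and the axes are right-handed (so a half turn about y gives the same grasp; the last joint's range is limited). The gripper opens to 85 mm and grips with 20 to 120 N. Pads are 22 mm wide; open, the fingers measure 114 mm over their backs; the gripper's body (76 mm by 85 mm) begins 54 mm behind the grasp point. The pads swing forward as they close: fully open they stand 13 mm farther back than shut.
Start: joints at [-1.408, 0.053, 1.613, -0, 1.476, -0.119], TCP at [0.174, -0.6, 0.209] pointing down, gripper open.
Joint ranges: [-3.01, 3.01], [-1.01, 2.22], [0.06, 2.58], [-1.02, 4.17], [0.09, 2.62], [-3.14, 3.14]. Speed limits (rad/s): [2.57, 2.57, 3.14, 3.14, 3.14, 3.14].

INTERFACE

Orientations are given as a rotation vector (axis times angle).
In Python, from station import monitor, viewer, ticket gives the robot as it stands.
- The arm moves only by the tool servo_tool, never from a script. Its argument "commands" is one flat list of numbers, 7 for each row, row after row: the turn, a rotation vector about the tool's x, y, z in rad, then the shift along the tool's x, y, z in cm, then the opening, from 0 (shut) to 1 (fully open). In form: [rx, ry, rz, dx, dy, dz, claw, rx, ry, rz, dx, dy, dz, claw, ...]. A call has 1 to 20 rows; each row shifts and turns the pose as measured when the row begins, along the tool's axes as they then stand; what a row does not reach is not made up. A row lasts 1/10 s, in which the tool goes at most 50 mm and 8.59 degrees, less where a joint would pass 70% of its speed; a pose out of reach is approached as far as the arm can. A call is refused whole if a number of a shift passes 5 or a number of a turn 0.15, either way. A call with a gripper value outside its range is refused whole. The fingers move at their own pace and stop on an object; "grip_force" is the grip in N (left out, the last holds). Time passes only in rows, so rows that do not move let the fingers close. It gives the time, the measured TCP pose, the force and the opening at its end, in the units of the state.
- monitor.get_obs(): the state, without advancing time (a new reading comes with each control period).
- viewer.get_image(name): name is "side" or "top" or "wrist"; returns a dict with "frame" (400x640x3 uint8, red, green, blue), "depth" (400x640 float32, m along the optical axis (not along the pixel's ray), 0 where there is no reading), "camera_matrix" (3x3 intrinsics, pixels), "dist_coeffs" ([k1, k2, p1, p2, k3] as OpenCV has them; the pictures are not rectified), "cam_to_world" (4x4, takes a point from camera to world coordinates). Camera axes: x right, y down, z forward; pixel columns grow to the right and rows downward; lengths in m; the calibration is good to about 2 mm. A picture is of the moment at which its call begins.
- ticket.finish_job(): hands the job in, once; it reports no verdict.
The state is a dict: "t": time; "q": joint angles; "dq": joint speeds; "effort": joint torques, N m; "tool_pos": TCP position; "tool_rot": TCP orientation; "contact_force": force on the tool from outside, world axes, zero at the start; "wrist_torque": the same for the moment, N m; "opening": finger opening in m.
Only numpy, scipy, OpenCV 4.12 (cv2) and the standard library are available. Lean on these libraries where they do the work, as an engineer would, in place of code of your own. Each camera call takes 0.05 s, during which the arm holds its last target.

## Working session

There is one attempt and no reset: what is moved stays moved. The work goes in short steps, Python scripts to look and compute and a tool call to move; the robot and the scene stay as the last step left them, time stands still between calls to the robot, and variables do not carry over. Pictures are saved under pics/ and viewed, and the job is handed in when it is done.

Besides the shell and the picture viewer there is one more tool, called after "Call:" in YAML: its name, and indented under it one key for each argument. servo_tool: Moves the arm, as the interface text tells. Its arguments: {"type":"object","properties":{"commands":{"type":"array","items":{"type":"number"}},"grip_force":{"type":"number"}},"required":["commands"]}

```bash
mkdir -p pics; ls; python3 - <<'E'
from station import monitor, viewer
import cv2
print(monitor.get_obs())
for n in ["side","top","wrist"]:
    d=viewer.get_image(n); cv2.imwrite(f"pics/{n}0.png",d["frame"][:,:,::-1])
    import numpy as np
    np.savez(f"{n}0.npz",**{k:d[k] for k in ["frame","depth","camera_matrix","dist_coeffs","cam_to_world"]})
    print(n,d["camera_matrix"].round(1).tolist(),d["dist_coeffs"],d["cam_to_world"].round(3).tolist())
E
```

```text
pics
{'t': 0.0, 'q': array([-1.40800586e+00,  5.33477111e-02,  1.61428463e+00,  1.94385162e-05,
        1.47601984e+00, -1.18992054e-01]), 'dq': array([-7.72255541e-04,  8.78158272e-04, -5.75715218e-04,  1.27450206e-04,
        7.74686347e-04,  8.46666000e-05]), 'effort': array([ 9.46011933e-04, -3.93679047e+01, -3.70179069e+01,  6.44507978e-06,
        7.11264423e-03, -5.36170489e-06]), 'tool_pos': array([ 0.1736941 , -0.59968145,  0.20727435]), 'tool_rot': array([-0.29367309,  2.07256239, -2.06825581]), 'contact_force': array([-0.27197348, -0.16307511, -0.08854289]), 'wrist_torque': array([ 0.0039227 , -0.00067759, -0.00131892]), 'opening': 0.08551798966213935}
side [[416.9, 0.0, 320.7], [0.0, 416.9, 199.0], [0.0, 0.0, 1.0]] [-0.07845744  0.          0.          0.          0.        ] [[-0.764, -0.359, 0.536, -0.075], [-0.645, 0.395, -0.655, 0.775], [0.023, -0.846, -0.533, 0.744], [0.0, 0.0, 0.0, 1.0]]
top [[460.9, 0.0, 317.8], [0.0, 460.9, 194.8], [0.0, 0.0, 1.0]] [-0.0312273  0.         0.         0.         0.       ] [[0.028, -0.995, 0.099, 0.394], [-0.999, -0.03, -0.024, 0.031], [0.027, -0.098, -0.995, 1.51], [0.0, 0.0, 0.0, 1.0]]
wrist [[301.8, 0.0, 323.8], [0.0, 301.8, 201.4], [0.0, 0.0, 1.0]] [-0.03127696  0.          0.          0.          0.        ] [[0.277, -0.924, -0.263, 0.241], [-0.961, -0.267, -0.073, -0.581], [-0.003, 0.273, -0.962, 0.373], [0.0, 0.0, 0.0, 1.0]]
```

View pics/top0.png

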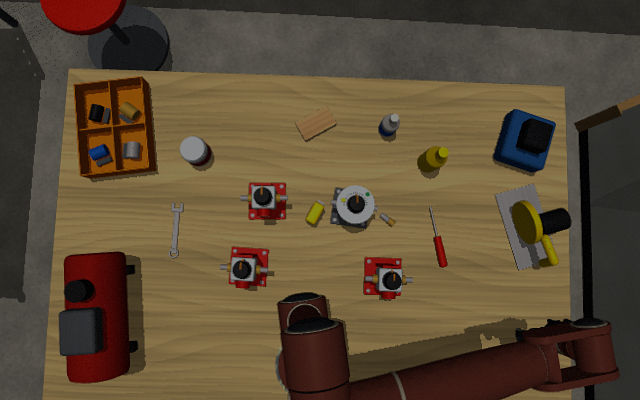

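View pics/side0.png

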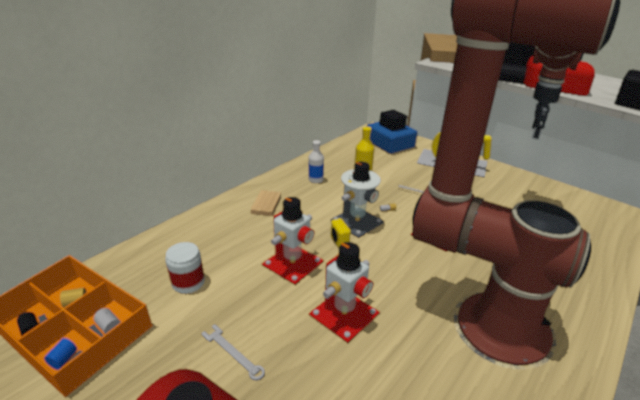

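View pics/wrist0.png

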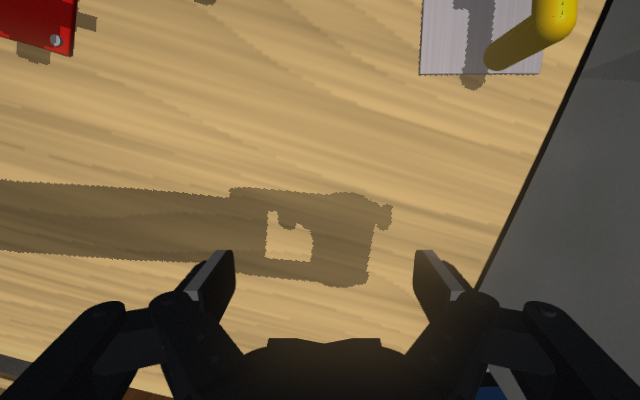

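Candidates in the top view:
- Regulator with a grey foot and white dial at (355,205).
- Red-footed look-alikes at (265,200), (243,268) and (390,280).

The description (steel foot, white dial with dots) fits only (355,205), so I'll check it in a close crop.

```bash
cat > h.py <<'E'
import numpy as np, cv2
from scipy.spatial.transform import Rotation as R
def ray_plane(d,uv,z):
    p=cv2.undistortPoints(np.array([[uv]],float),d["camera_matrix"],d["dist_coeffs"])[0,0]
    T=d["cam_to_world"]; v=T[:3,:3]@np.array([p[0],p[1],1]); o=T[:3,3]
    return o+v*(z-o[2])/v[2]
def proj(d,P):
    T=np.linalg.inv(d["cam_to_world"]); r,_=cv2.Rodrigues(T[:3,:3])
    return cv2.projectPoints(np.atleast_2d(np.array(P,float)),r,T[:3,3],d["camera_matrix"],d["dist_coeffs"])[0][:,0]
def load(n):
    return dict(np.load(n))
E
python3 - <<'E'
from h import *
d=load("top0.npz"); f=d["frame"][:,:,::-1]
c=f[170:240,310:410]; cv2.imwrite("pics/crop0.png",cv2.resize(c,None,fx=8,fy=8,interpolation=cv2.INTER_CUBIC))
d2=load("side0.npz"); c=d2["frame"][150:240,320:400,::-1]; cv2.imwrite("pics/crop1.png",cv2.resize(c,None,fx=6,fy=6,interpolation=cv2.INTER_CUBIC))
for uv in [(355,205)]: print(ray_plane(d,uv,.155))
E
```

```text
[ 0.50232412 -0.11202802  0.155     ]
```

View pics/crop0.png

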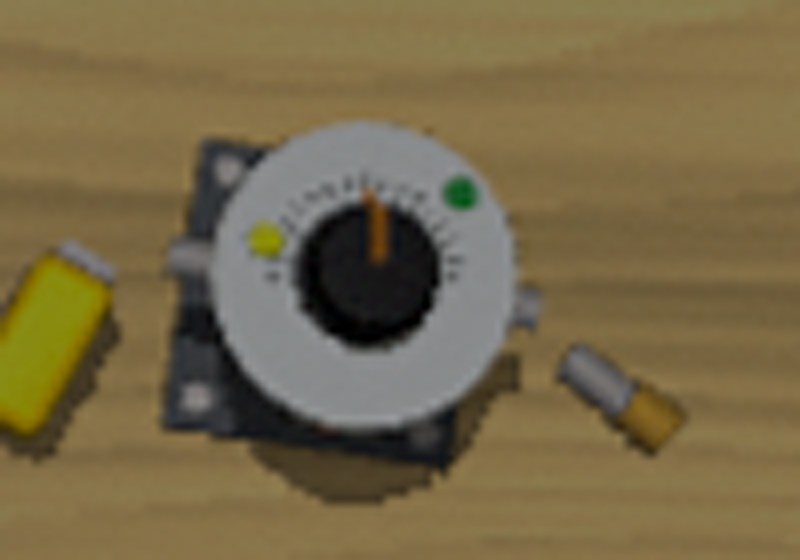

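View pics/crop1.png

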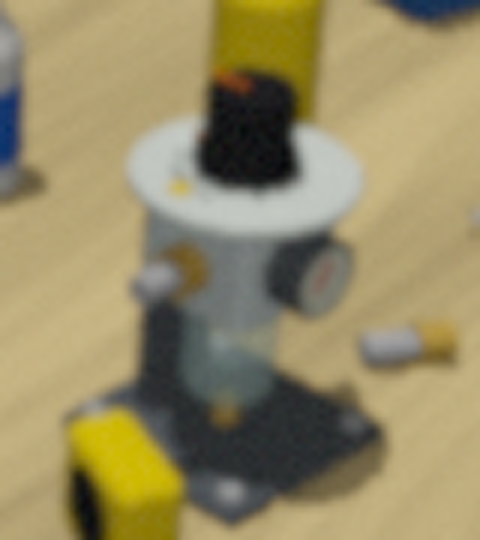

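The crop confirms it: grey foot, white dial with green dot at about (367,194) and yellow dot at about (343,200) in the full image, and the orange pointer pointing up between them. Next I measure the axis and angles.

```bash
python3 - <<'E'
from h import *
d=load("top0.npz"); f=d["frame"]; hsv=cv2.cvtColor(f,cv2.COLOR_RGB2HSV)
dep=d["depth"]
# height map
T=d["cam_to_world"]
vs,us=np.mgrid[0:400,0:640]
n=cv2.undistortPoints(np.stack([us.ravel(),vs.ravel()],1).astype(float)[:,None],d["camera_matrix"],d["dist_coeffs"])[:,0]
P=np.c_[n*dep.ravel()[:,None],dep.ravel()]@T[:3,:3].T+T[:3,3]
P=P.reshape(400,640,3)
roi=np.zeros((400,640),bool); roi[180:228,330:380]=1
m=roi&(abs(P[...,2]-.155)<.012)
pts=np.stack([us[m],vs[m]],1); print(m.sum())
hull=cv2.convexHull(pts.astype(np.int32))
W=np.array([ray_plane(d,h,.155) for h in hull[:,0].astype(float)])
print("depth circ",cv2.minEnclosingCircle(W[:,:2].astype(np.float32)), np.median(P[m][:,2]))
w=roi&(hsv[...,1]<45)&(hsv[...,2]>110); w=w.astype(np.uint8)
k,l,s,c=cv2.connectedComponentsWithStats(w); i=1+np.argmax(s[1:,4]); hull=cv2.convexHull(np.stack([us[l==i],vs[l==i]],1).astype(np.int32))
W=np.array([ray_plane(d,h,.155) for h in hull[:,0].astype(float)])
cc,r=cv2.minEnclosingCircle(W[:,:2].astype(np.float32)); print("white",cc,r,s[i])
def cen(mask,z):
    mask=mask&roi; return ray_plane(d,(us[mask].mean(),vs[mask].mean()),z),mask.sum()
H,S,V=hsv[...,0],hsv[...,1],hsv[...,2]
for nme,mask,z in [("green",(H>45)&(H<85)&(S>110),.155),("yel",(H>23)&(H<35)&(S>130)&(us>338),.155),("orange",(H<20)&(S>120)&(vs<206)&(us>345)&(us<365),.2)]:
    p,nn=cen(mask,z); a=np.arctan2(p[1]-cc[1],p[0]-cc[0]); print(nme,p,nn,a,np.hypot(p[1]-cc[1],p[0]-cc[0]))
# knob top circle
m=roi&(P[...,2]>.19); print("knob",m.sum(),P[m].mean(0))
E
```

```text
917
depth circ ((0.5065173506736755, -0.11155305057764053), 0.05690499395132065) 0.15557299525509283
white (0.5050584673881531, -0.10462192445993423) 0.06435784697532654 [331 185  44  38 801]
green [ 0.52500214 -0.13671409  0.155     ] 13 -1.0147540917745377 0.037784351673550765
yel [ 0.51363339 -0.0794003   0.155     ] 14 1.2430730396973886 0.026639436298869605
orange [ 0.53083461 -0.11135655  0.2       ] 31 -0.25556076673247347 0.026641407018681496
knob 199 [ 0.50229344 -0.10680162  0.23960455]
```

```bash
cat >> h.py <<'E'
def tomove(o,target,n=1):
    """shift in tool cm to world target"""
    Rm=R.from_rotvec(o["tool_rot"]).as_matrix()
    return Rm.T@(np.array(target)-o["tool_pos"])*100
def status(o):
    Rm=R.from_rotvec(o["tool_rot"]).as_matrix()
    print("t",round(o["t"],2),"pos",o["tool_pos"].round(4),"q",o["q"].round(3),"F",o["contact_force"].round(2),"M",o["wrist_torque"].round(3),"op",round(o["opening"],4))
    print("yaw(z axis)",round(np.arctan2(Rm[1,2],Rm[0,2]),4),"y axis",Rm[:,1].round(4))
    return Rm
E
python3 - <<'E'
from h import *
from station import monitor
o=monitor.get_obs(); print(status(o).round(3)); print(tomove(o,[.45,-.112,.32]))
d=load("wrist0.npz"); Rm=R.from_rotvec(o["tool_rot"]).as_matrix()
print("cam in tool",Rm.T@(d["cam_to_world"][:3,3]-o["tool_pos"]),"fwd",Rm.T@d["cam_to_world"][:3,2])
E
```

```text
t 0.15 pos [ 0.1737 -0.5998  0.2075] q [-1.408  0.053  1.614  0.     1.476 -0.119] F [-0.38 -0.46  0.63] M [ 0.013  0.062 -0.033] op 0.0857
yaw(z axis) -1.289 y axis [-3.0e-04  1.7e-03 -1.0e+00]
[[-0.961 -0.     0.278]
 [-0.278  0.002 -0.961]
 [-0.    -1.    -0.002]]
[-40.10652947 -11.17644295 -39.19429499]
cam in tool [-0.07019746 -0.16586098  0.00058588] fwd [ 0.27344422  0.96188668 -0.00151026]
```

Call:
servo_tool:
  commands: [0,0,0,-2.5,-0.7,-2.45,1,0,0,0,-2.5,-0.7,-2.45,1,0,0,0,-2.5,-0.7,-2.45,1,0,0,0,-2.5,-0.7,-2.45,1,0,0,0,-2.5,-0.7,-2.45,1,0,0,0,-2.5,-0.7,-2.45,1,0,0,0,-2.5,-0.7,-2.45,1,0,0,0,-2.5,-0.7,-2.45,1,0,0,0,-2.5,-0.7,-2.45,1,0,0,0,-2.5,-0.7,-2.45,1,0,0,0,-2.5,-0.7,-2.45,1,0,0,0,-2.5,-0.7,-2.45,1,0,0,0,-2.5,-0.7,-2.45,1,0,0,0,-2.5,-0.7,-2.45,1,0,0,0,-2.5,-0.7,-2.45,1]

```text
t: 1.65
tool_pos: [0.4378, -0.1259, 0.3116]
tool_rot: [-0.286, 2.088, -2.064]
contact_force: [0.3, 0.0, -0.4]
opening: 0.0855
```

```bash
cat > snap.py <<'E'
import sys
from h import *
from station import monitor, viewer
tag=sys.argv[1]; cams=sys.argv[2].split(",")
for n in cams:
    d=viewer.get_image(n); cv2.imwrite(f"pics/{n}_{tag}.png",d["frame"][:,:,::-1])
    np.savez(f"{n}_{tag}.npz",**{k:d[k] for k in ["frame","depth","camera_matrix","dist_coeffs","cam_to_world"]})
o=monitor.get_obs(); status(o)
E
python3 snap.py a wrist
```

```text
t 1.7 pos [ 0.4399 -0.1222  0.3131] q [-0.443 -0.399  1.839  0.013  1.707  0.852] F [-0.92  2.01  1.17] M [0.048 0.027 0.036] op 0.0853
yaw(z axis) -1.2934 y axis [ 6.000e-04  1.390e-02 -9.999e-01]
```

View pics/wrist_a.png

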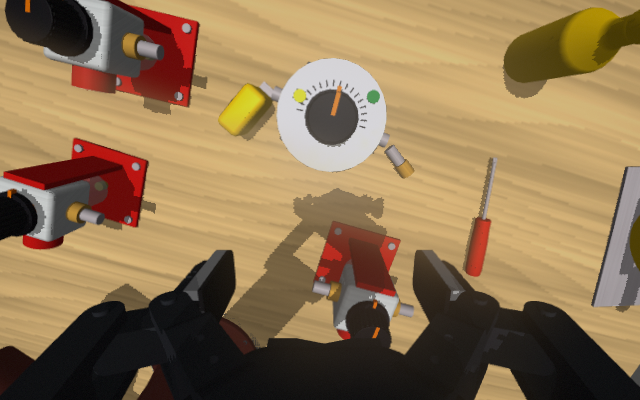

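Wrist view shows dial centred about (332,115), green dot (373,97), yellow (300,96), pointer up to (338,85). I'll measure from this.

```bash
cat > meas.py <<'E'
import sys
from h import *
from scipy.optimize import least_squares
d=load(sys.argv[1]); u0,u1,v0,v1=map(int,sys.argv[2:6])
f=d["frame"]; hsv=cv2.cvtColor(f,cv2.COLOR_RGB2HSV); H,S,V=[hsv[...,i].astype(int) for i in range(3)]
vs,us=np.mgrid[0:400,0:640]; roi=(us>=u0)&(us<u1)&(vs>=v0)&(vs<v1)
w=(roi&(S<40)&(V>150)).astype(np.uint8)
w=cv2.morphologyEx(w,cv2.MORPH_OPEN,np.ones((5,5),np.uint8))
k,l,s,c=cv2.connectedComponentsWithStats(w); i=1+np.argmax(s[1:,4]); print(s[i])
cn=max(cv2.findContours((l==i).astype(np.uint8),cv2.RETR_EXTERNAL,cv2.CHAIN_APPROX_NONE)[0],key=len)
W=np.array([ray_plane(d,h,.155)[:2] for h in cn[:,0].astype(float)])
r=least_squares(lambda p:np.hypot(*(W-p[:2]).T)-p[2],[*W.mean(0),.057],loss="soft_l1",f_scale=.001); C=r.x[:2]; print("dial",r.x)
def cen(m,z): return ray_plane(d,(us[m].mean(),vs[m].mean()),z)[:2],m.sum()
for n,m in [("green",roi&(H>45)&(H<85)&(S>100)),("yel",roi&(H>24)&(H<35)&(S>130)&(np.hypot(us-c[i][0],vs-c[i][1])<60))]:
    p,k=cen(m,.155); v=p-C; print(n,p,k,"ang",np.arctan2(v[1],v[0]),"rad",np.hypot(*v))
om=roi&(H<18)&(S>120)&(np.hypot(us-c[i][0],vs-c[i][1])<45)
pts=np.stack([us[om],vs[om]],1)
for z in (.200,.163):
    Q=np.array([ray_plane(d,p.astype(float),z)[:2] for p in pts]); v=Q-C
    print("orange z",z,len(Q)); 
    a=np.arctan2(v[:,1],v[:,0]); rr=np.hypot(*v.T)
    for lo,hi in [(0,.006),(.006,.012),(.012,.018),(.018,.024),(.024,.03),(.03,.036)]:
        k=(rr>=lo)&(rr<hi); 
        if k.sum(): print("  r",lo,k.sum(),a[k].mean().round(3),a[k].std().round(3))
E
python3 meas.py wrist_a.npz 265 400 50 180
python3 -c "
from h import *
d=load('wrist_a.npz'); cv2.imwrite('pics/c_a.png',cv2.resize(d['frame'][50:180,260:400,::-1],None,fx=4,fy=4,interpolation=cv2.INTER_CUBIC))"
```

```text
[ 265   58  123  114 6757]
dial [ 0.49639649 -0.10996809  0.04685961]
green [ 0.53679433 -0.14850111] 110 ang -0.7617764740594463 rad 0.055828126268596644
yel [ 0.51775061 -0.07645425] 119 ang 1.0034910327126607 rad 0.03973884706807919
orange z 0.2 144
  r 0.012 37 -0.222 0.09
  r 0.018 35 -0.156 0.061
  r 0.024 37 -0.113 0.048
  r 0.03 31 -0.085 0.035
orange z 0.163 144
  r 0.012 29 -0.257 0.096
  r 0.018 33 -0.181 0.075
  r 0.024 32 -0.132 0.054
  r 0.03 32 -0.104 0.045
```

View pics/c_a.png

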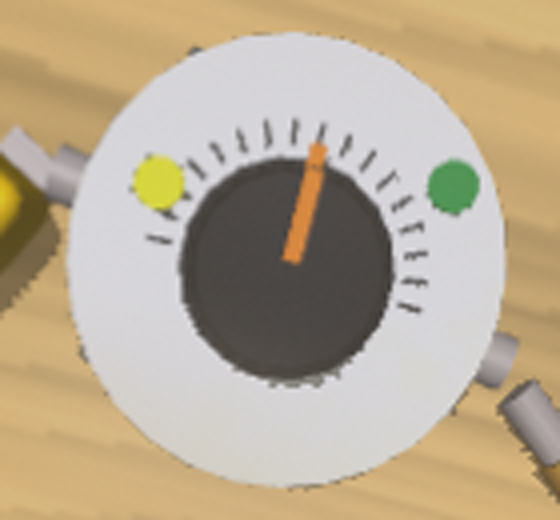

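```bash
python3 - <<'E'
s=open('meas.py').read()
a=s.index("w=(roi"); b=s.index("r=least")
s=s[:a]+'''dep=d["depth"]; n=cv2.undistortPoints(np.stack([us.ravel(),vs.ravel()],1).astype(float)[:,None],d["camera_matrix"],d["dist_coeffs"])[:,0]
P=(np.c_[n*dep.ravel()[:,None],dep.ravel()]@d["cam_to_world"][:3,:3].T+d["cam_to_world"][:3,3]).reshape(400,640,3)
w=(roi&(P[...,2]>.148)&(P[...,2]<.23)).astype(np.uint8); w=cv2.morphologyEx(w,cv2.MORPH_OPEN,np.ones((5,5),np.uint8))
k,l,s,c=cv2.connectedComponentsWithStats(w); i=1+np.argmax(s[1:,4]); print(s[i])
cn=max(cv2.findContours((l==i).astype(np.uint8),cv2.RETR_EXTERNAL,cv2.CHAIN_APPROX_NONE)[0],key=len)
W=np.array([ray_plane(d,h,.155)[:2] for h in cn[:,0].astype(float)])
kk=roi&(P[...,2]>.194)&(P[...,2]<.206); print("knobtop",kk.sum(),P[kk].mean(0), "mid",(P[kk].min(0)+P[kk].max(0))/2)
'''+s[b:]
open('meas.py','w').write(s)
E
python3 meas.py wrist_a.npz 265 400 50 180
```

```text
[ 276   58  111  114 9778]
knobtop 2015 [ 0.50631515 -0.11294516  0.20046233] mid [ 0.50594698 -0.11303757  0.20009088]
dial [ 0.50577493 -0.11296079  0.05626324]
green [ 0.53679433 -0.14850111] 110 ang -0.8532166521907939 rad 0.047173276205067054
yel [ 0.51775061 -0.07645425] 119 ang 1.2538153799029692 rad 0.03842062367031723
orange z 0.2 144
  r 0 21 -0.087 0.31
  r 0.006 37 -0.041 0.156
  r 0.012 35 -0.004 0.086
  r 0.018 36 0.004 0.061
  r 0.024 15 0.014 0.036
orange z 0.163 144
  r 0 18 -0.177 0.328
  r 0.006 31 -0.107 0.171
  r 0.012 32 -0.039 0.099
  r 0.018 33 -0.028 0.068
  r 0.024 26 -0.006 0.047
  r 0.03 4 -0.003 0.038
```

```bash
python3 - <<'E'
from h import *
from station import monitor
o=monitor.get_obs(); Rm=status(o); print(tomove(o,[.506,-.113,.25]))
y=Rm[:,1]; print("turn to vertical (tool):",Rm.T@np.cross(y,[0,0,-1]))
E
```

```text
t 1.7 pos [ 0.4399 -0.1222  0.3131] q [-0.443 -0.399  1.839  0.013  1.707  0.852] F [-0.92  2.01  1.17] M [0.048 0.027 0.036] op 0.0853
yaw(z axis) -1.2934 y axis [ 6.000e-04  1.390e-02 -9.999e-01]
[-6.57982423  6.32583642  1.00374479]
turn to vertical (tool): [ 1.32520942e-02 -2.78983851e-22 -4.35830052e-03]
```

Call:
servo_tool:
  commands: [0.007,0,-0.002,-1.7,1.6,0.25,1,0.006,0,-0.002,-1.6,1.6,0.25,1,0,0,0,-1.6,1.6,0.25,1,0,0,0,-1.6,1.5,0.25,1,0,0,0,0,0,0,1,0,0,0,0,0,0,1]

```text
t: 2.3
tool_pos: [0.5078, -0.1108, 0.2489]
tool_rot: [-0.295, 2.067, -2.07]
contact_force: [-0.3, 0.2, -0.1]
opening: 0.0858
```

```bash
python3 snap.py b wrist; python3 - <<'E'
from h import *
from station import monitor
o=monitor.get_obs(); Rm=status(o); print(tomove(o,[.506,-.113,.25]))
y=Rm[:,1]; print("turn to vertical (tool):",Rm.T@np.cross(y,[0,0,-1]))
E
```

```text
t 2.35 pos [ 0.5076 -0.1108  0.2487] q [-3.580e-01 -2.250e-01  1.807e+00 -1.000e-03  1.558e+00  9.290e-01] F [ 0.24 -0.74 -0.2 ] M [0.043 0.04  0.046] op 0.0855
yaw(z axis) -1.2869 y axis [ 0.0012 -0.0015 -1.    ]
t 2.35 pos [ 0.5076 -0.1108  0.2487] q [-3.580e-01 -2.250e-01  1.807e+00 -1.000e-03  1.558e+00  9.290e-01] F [ 0.24 -0.74 -0.2 ] M [0.043 0.04  0.046] op 0.0855
yaw(z axis) -1.2869 y axis [ 0.0012 -0.0015 -1.    ]
[ 0.21720781 -0.12521317  0.16132737]
turn to vertical (tool): [-1.72710259e-03  7.17913907e-23 -7.01778891e-04]
```

View pics/wrist_b.png

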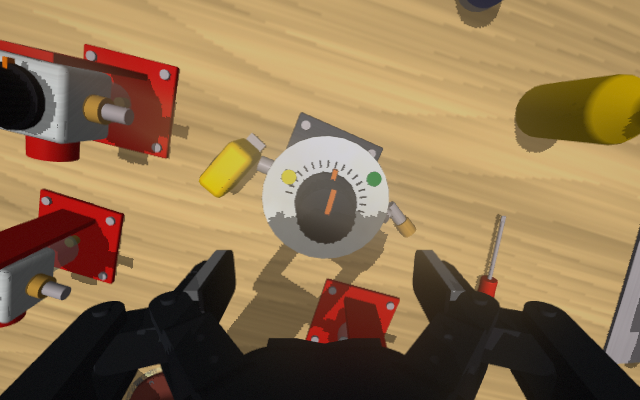

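```bash
python3 meas.py wrist_b.npz 255 395 130 262; python3 - <<'E'
from h import *
d=load("wrist_b.npz")
for z in (.155,.2): print(proj(d,[[.506,-.113,z]]))
f=d["frame"]; cv2.imwrite('pics/c_b.png',cv2.resize(f[125:265,255:395,::-1],None,fx=4,fy=4,interpolation=cv2.INTER_CUBIC))
E
```

```text
[  262   136   127   123 12123]
knobtop 2636 [ 0.50712004 -0.11261381  0.20037268] mid [ 0.50587612 -0.11307754  0.19847877]
dial [ 0.50581352 -0.11296409  0.05623468]
green [ 0.53700439 -0.14871121] 132 ang -0.8533599091615656 rad 0.047441827303110765
yel [ 0.51758412 -0.07624411] 156 ang 1.2605941566874848 rad 0.03856039397618581
orange z 0.2 181
  r 0 26 -0.05 0.272
  r 0.006 42 -0.025 0.138
  r 0.012 43 -0.005 0.078
  r 0.018 24 -0.002 0.054
  r 0.024 6 0.091 0.03
  r 0.03 40 0.092 0.031
orange z 0.163 181
  r 0 48 -1.587 0.689
  r 0.006 74 -1.37 1.023
  r 0.012 13 -0.316 0.104
  r 0.018 11 -0.018 0.051
  r 0.024 34 -0.004 0.044
  r 0.03 1 -0.029 0.0
[[325.03959334 200.01990433]]
[[325.32891912 216.11167065]]
```

View pics/c_b.png

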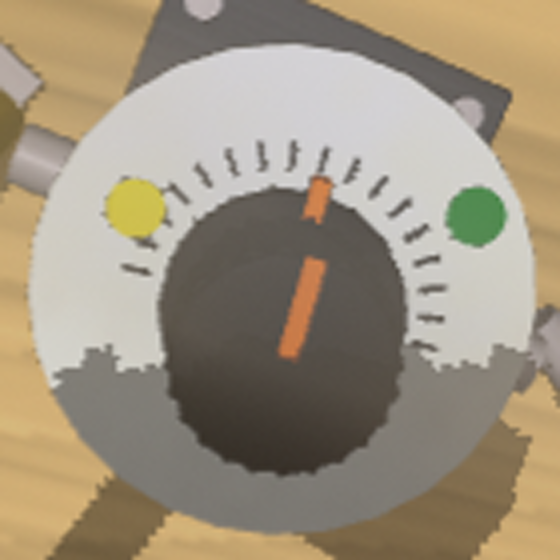

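Call:
servo_tool:
  commands: [0,0,0,0.2,0,0.16,1,0,0,0,0,1.5,0,1,0,0,0,0,1.5,0,1,0,0,0,0,1.5,0,1,0,0,0,0,1.5,0,1,0,0,0,0,1,0,1,0,0,0,0,0,0,1,0,0,0,0,0,0,1]

```text
t: 3.15
tool_pos: [0.5043, -0.1141, 0.1733]
tool_rot: [-0.292, 2.067, -2.072]
contact_force: [-0.2, -0.8, 0.1]
opening: 0.0856
```

```bash
python3 - <<'E'
from h import *
from station import monitor
o=monitor.get_obs(); Rm=status(o); print(tomove(o,[.5058,-.113,.17]))
y=Rm[:,1]; print("turn to vertical (tool):",Rm.T@np.cross(y,[0,0,-1]))
E
```

```text
t 3.15 pos [ 0.5043 -0.1141  0.1733] q [-3.660e-01 -1.870e-01  1.900e+00 -1.000e-03  1.426e+00  9.230e-01] F [-0.17 -0.83  0.14] M [-0.031 -0.026 -0.004] op 0.0856
yaw(z axis) -1.2888 y axis [ 0.0017 -0.002  -1.    ]
[-0.17603659  0.33054456 -0.06655004]
turn to vertical (tool): [-2.44279186e-03 -1.95911619e-22 -1.08360166e-03]
```

Call:
servo_tool:
  commands: [-0.002,0,-0.001,-0.17,0.3,-0.06,1,0,0,0,0,0,0,0.9,0,0,0,0,0,0,0.7,0,0,0,0,0,0,0.6,0,0,0,0,0,0,0.5,0,0,0,0,0,0,0.4,0,0,0,0,0,0,0.3,0,0,0,0,0,0,0.3,0,0,0,0,0,0,0.3]
  grip_force: 35

```text
t: 4.05
tool_pos: [0.5072, -0.1127, 0.173]
tool_rot: [-0.291, 2.068, -2.069]
contact_force: [-0.5, 0.9, 0.9]
opening: 0.0409
```

```bash
python3 snap.py c wrist,side; python3 -c "
from h import *
d=load('side_c.npz'); cv2.imwrite('pics/c_c.png',cv2.resize(d['frame'][120:260,300:440,::-1],None,fx=4,fy=4,interpolation=cv2.INTER_CUBIC))"
```

```text
t 4.15 pos [ 0.5072 -0.1127  0.173 ] q [-3.630e-01 -1.810e-01  1.895e+00  1.000e-03  1.424e+00  9.260e-01] F [ 0.25 -0.13 -0.04] M [ 0.144  0.118 -0.033] op 0.041
yaw(z axis) -1.2883 y axis [ 3.5e-03 -2.0e-04 -1.0e+00]
```

View pics/wrist_c.png

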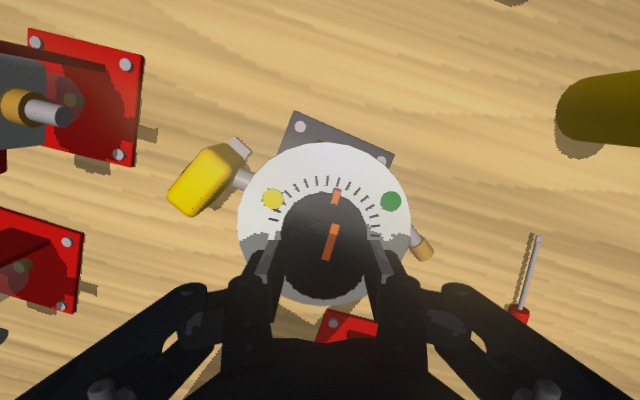

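View pics/c_c.png

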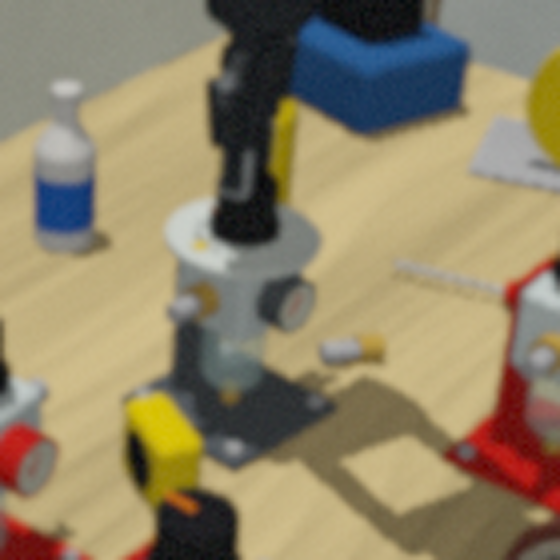

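Call:
servo_tool:
  commands: [0,0.05,0,0,0,0,0.3,0,0.05,0,0,0,0,0.3,0,0.05,0,0,0,0,0.3,0,0,0,0,0,0,0.3]

```text
t: 4.55
tool_pos: [0.5073, -0.113, 0.173]
tool_rot: [-0.134, 2.153, -2.155]
contact_force: [-0.8, 1.3, 1.1]
opening: 0.041
```

```bash
python3 snap.py d wrist; python3 -c "
from h import *
d=load('wrist_d.npz'); cv2.imwrite('pics/c_d.png',cv2.resize(d['frame'][130:330,225:425,::-1],None,fx=3,fy=3,interpolation=cv2.INTER_CUBIC))"
```

```text
t 4.6 pos [ 0.5073 -0.113   0.173 ] q [-0.363 -0.181  1.895  0.     1.423  1.08 ] F [-0.47 -0.09  0.11] M [ 0.085  0.054 -0.066] op 0.0411
yaw(z axis) -1.4425 y axis [ 0.0036 -0.001  -1.    ]
```

View pics/c_d.png

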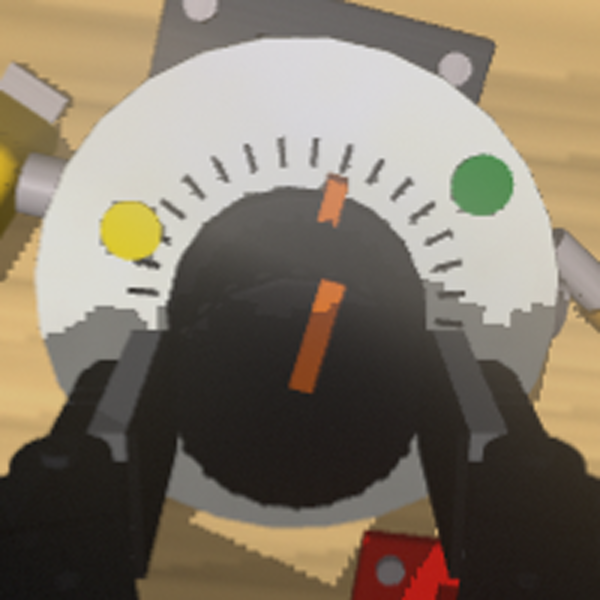

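Call:
servo_tool:
  commands: [0,0.08,0,0,0,0,0.3,0,0.08,0,0,0,0,0.3,0,0.08,0,0,0,0,0.3,0,0.08,0,0,0,0,0.3,0,0.08,0,0,0,0,0.3,0,0,0,0,0,0,0.3]

```text
t: 5.2
tool_pos: [0.5072, -0.114, 0.173]
tool_rot: [-0.296, -2.07, 2.076]
contact_force: [-0.1, 0.5, 0.6]
opening: 0.041
```

```bash
python3 -c "
from h import *
from station import monitor
status(monitor.get_obs())"
```

```text
t 5.2 pos [ 0.5072 -0.114   0.173 ] q [-0.363 -0.181  1.895 -0.002  1.423  1.488] F [-0.11  0.46  0.62] M [ 0.112  0.131 -0.011] op 0.041
yaw(z axis) -1.8508 y axis [ 0.0033 -0.0033 -1.    ]
```

Call:
servo_tool:
  commands: [0,0,0,0,-0.1,0,0.3,0,0,0,0,-0.05,0,0.3]

```text
t: 5.4
tool_pos: [0.507, -0.1139, 0.1733]
tool_rot: [-0.292, -2.072, 2.077]
contact_force: [1.2, 0.3, -2.0]
opening: 0.0411
```

Call:
servo_tool:
  commands: [0,0,0,0,-0.05,0,0.3,0,0,0,0,0,0,0.3]

```text
t: 5.6
tool_pos: [0.5071, -0.1139, 0.1733]
tool_rot: [-0.291, -2.073, 2.078]
contact_force: [1.4, 0.7, -0.9]
opening: 0.0411
```

Call:
servo_tool:
  commands: [0,0,0,0,-0.2,0,0.3,0,0,0,0,-0.2,0,0.3]

```text
t: 5.8
tool_pos: [0.5069, -0.1139, 0.1761]
tool_rot: [-0.29, -2.073, 2.078]
contact_force: [3.9, -0.9, -8.5]
opening: 0.0409
```

Call:
servo_tool:
  commands: [0,0,0,0,-0.2,0,0.3,0,0,0,0,-0.2,0,0.3]

```text
t: 6.0
tool_pos: [0.5068, -0.1139, 0.178]
tool_rot: [-0.29, -2.073, 2.078]
contact_force: [5.5, -2.1, -12.0]
opening: 0.0405
```

Call:
servo_tool:
  commands: [0,0,0,0,0.12,0,0.3,0,0,0,0,0,0,0.3]

```text
t: 6.2
tool_pos: [0.507, -0.1139, 0.1766]
tool_rot: [-0.29, -2.074, 2.078]
contact_force: [3.2, -0.7, -7.2]
opening: 0.0407
```

Call:
servo_tool:
  commands: [0,0,0,0,0,0,0.3]

```text
t: 6.3
tool_pos: [0.507, -0.1139, 0.1766]
tool_rot: [-0.29, -2.074, 2.078]
contact_force: [3.6, -0.7, -6.5]
opening: 0.0409
```

Call:
servo_tool:
  commands: [0,0,0,0,0.08,0,0.3,0,0,0,0,0,0,0.3]

```text
t: 6.5
tool_pos: [0.507, -0.1139, 0.1764]
tool_rot: [-0.29, -2.074, 2.078]
contact_force: [2.7, -0.9, -8.0]
opening: 0.0408
```

Call:
servo_tool:
  commands: [0,0.03,0,0,0,0,0.3,0,0.03,0,0,0,0,0.3]

```text
t: 6.7
tool_pos: [0.507, -0.114, 0.1764]
tool_rot: [-0.351, -2.037, 2.042]
contact_force: [3.4, -1.0, -6.1]
opening: 0.0407
```

```bash
python3 -c "
from h import *
from station import monitor
status(monitor.get_obs())"
```

```text
t 6.7 pos [ 0.507  -0.114   0.1764] q [-0.363 -0.183  1.892 -0.002  1.429  1.545] F [ 3.37 -1.02 -6.08] M [-0.201 -0.478  0.148] op 0.0407
yaw(z axis) -1.9082 y axis [ 0.0028 -0.003  -1.    ]
```

Call:
servo_tool:
  commands: [0,0.02,0,0,0.02,0,0.3,0,0.02,0,0,0,0,0.3]

```text
t: 6.9
tool_pos: [0.507, -0.1141, 0.1764]
tool_rot: [-0.392, -2.012, 2.017]
contact_force: [1.6, -0.7, -6.2]
opening: 0.0408
```

Call:
servo_tool:
  commands: [0,0.02,0,0,0,0,0.3,0,0.02,0,0,0,0,0.3]

```text
t: 7.1
tool_pos: [0.5069, -0.1142, 0.1764]
tool_rot: [-0.432, -1.986, 1.992]
contact_force: [2.4, -2.2, -5.0]
opening: 0.0407
```

```bash
python3 -c "
from h import *
from station import monitor
status(monitor.get_obs())"
```

```text
t 7.1 pos [ 0.5069 -0.1142  0.1764] q [-0.363 -0.183  1.892 -0.002  1.429  1.632] F [ 2.36 -2.22 -4.98] M [-0.243 -0.424  0.116] op 0.0407
yaw(z axis) -1.9949 y axis [ 0.0027 -0.0036 -1.    ]
```

Call:
servo_tool:
  commands: [0,0.02,0,0,0,0,0.3]

```text
t: 7.2
tool_pos: [0.5069, -0.1143, 0.1763]
tool_rot: [-0.451, -1.972, 1.979]
contact_force: [2.4, -2.0, -5.2]
opening: 0.0409
```

```bash
cat > st.py <<'E'
from h import *
from station import monitor
status(monitor.get_obs())
E
python3 st.py
```

```text
t 7.2 pos [ 0.5069 -0.1143  0.1763] q [-0.363 -0.183  1.892 -0.003  1.429  1.653] F [ 2.37 -1.97 -5.22] M [-0.213 -0.431  0.128] op 0.0409
yaw(z axis) -2.0166 y axis [ 0.0026 -0.0038 -1.    ]
```

Call:
servo_tool:
  commands: [0,0.02,0,0,0,0,0.3]

```text
t: 7.3
tool_pos: [0.5069, -0.1143, 0.1764]
tool_rot: [-0.471, -1.959, 1.966]
contact_force: [2.6, -1.0, -5.3]
opening: 0.041
```

```bash
python3 st.py
```

```text
t 7.3 pos [ 0.5069 -0.1143  0.1764] q [-0.364 -0.183  1.892 -0.003  1.429  1.675] F [ 2.57 -1.02 -5.29] M [-0.177 -0.427  0.088] op 0.041
yaw(z axis) -2.0384 y axis [ 0.0026 -0.0038 -1.    ]
```

Call:
servo_tool:
  commands: [0,0.02,0,0,0,0,0.3,0,0.02,0,0,0,0,0.3]

```text
t: 7.5
tool_pos: [0.5068, -0.1144, 0.1764]
tool_rot: [-0.509, -1.932, 1.939]
contact_force: [2.0, -0.9, -6.0]
opening: 0.0405
```

Call:
servo_tool:
  commands: [0,0.02,0,0,0,0,0.3,0,0.02,0,0,0,0,0.3]

```text
t: 7.7
tool_pos: [0.5068, -0.1145, 0.1764]
tool_rot: [-0.547, -1.905, 1.912]
contact_force: [2.8, -1.3, -5.0]
opening: 0.0409
```

```bash
python3 st.py
```

```text
t 7.7 pos [ 0.5068 -0.1145  0.1764] q [-0.364 -0.183  1.892 -0.003  1.429  1.762] F [ 2.75 -1.32 -5.01] M [-0.252 -0.401  0.077] op 0.0409
yaw(z axis) -2.1257 y axis [ 0.0023 -0.0042 -1.    ]
```

Call:
servo_tool:
  commands: [0,0.02,0,0,0,0,0.3,0,0.02,0,0,0,0,0.3]

```text
t: 7.9
tool_pos: [0.5067, -0.1145, 0.1763]
tool_rot: [-0.584, -1.878, 1.885]
contact_force: [2.3, -2.9, -4.8]
opening: 0.0407
```

```bash
python3 st.py
```

```text
t 7.9 pos [ 0.5067 -0.1145  0.1763] q [-0.364 -0.183  1.892 -0.003  1.429  1.806] F [ 2.26 -2.93 -4.82] M [-0.318 -0.437  0.098] op 0.0407
yaw(z axis) -2.1694 y axis [ 0.0021 -0.0043 -1.    ]
```

```bash
python3 snap.py e wrist; python3 -c "
from h import *
d=load('wrist_e.npz'); cv2.imwrite('pics/c_e.png',cv2.resize(d['frame'][130:330,225:425,::-1],None,fx=3,fy=3,interpolation=cv2.INTER_CUBIC))"
```

```text
t 7.95 pos [ 0.5067 -0.1146  0.1764] q [-0.364 -0.183  1.892 -0.003  1.429  1.807] F [ 2.11 -1.72 -5.65] M [-0.267 -0.373  0.089] op 0.0408
yaw(z axis) -2.1699 y axis [ 0.0022 -0.0044 -1.    ]
```

View pics/c_e.png

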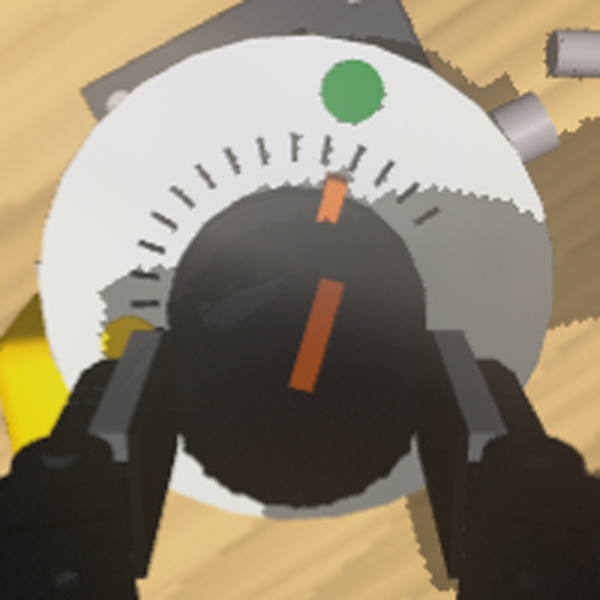

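The pointer now lines up with the green dot: in this crop the dot is at (352,92) and the pointer end at (338,180), and the pointer hasn't moved relative to the fingers, so the grip isn't slipping. The near side had no notch. I'll carry on to the far side.

Call:
servo_tool:
  commands: [0,0.02,0,0,0,0,0.3,0,0.02,0,0,0,0,0.3]

```text
t: 8.15
tool_pos: [0.5067, -0.1146, 0.1764]
tool_rot: [-0.62, -1.85, 1.857]
contact_force: [1.5, -0.3, -5.2]
opening: 0.0408
```

```bash
python3 st.py
```

```text
t 8.15 pos [ 0.5067 -0.1146  0.1764] q [-0.364 -0.183  1.892 -0.004  1.43   1.85 ] F [ 1.51 -0.28 -5.17] M [-0.25  -0.393  0.161] op 0.0408
yaw(z axis) -2.213 y axis [ 0.002  -0.0045 -1.    ]
```

Call:
servo_tool:
  commands: [0,0.02,0,0,0,0,0.3]

```text
t: 8.25
tool_pos: [0.5066, -0.1147, 0.1764]
tool_rot: [-0.638, -1.836, 1.843]
contact_force: [2.0, -1.9, -6.1]
opening: 0.0411
```

```bash
python3 st.py
```

```text
t 8.25 pos [ 0.5066 -0.1147  0.1764] q [-0.364 -0.183  1.892 -0.004  1.43   1.872] F [ 2.01 -1.91 -6.1 ] M [-0.305 -0.344  0.139] op 0.0411
yaw(z axis) -2.2349 y axis [ 0.0019 -0.0046 -1.    ]
```

Call:
servo_tool:
  commands: [0,0.02,0,0,0,0,0.3]

```text
t: 8.35
tool_pos: [0.5066, -0.1147, 0.1764]
tool_rot: [-0.655, -1.822, 1.829]
contact_force: [2.3, -1.8, -5.1]
opening: 0.0407
```

```bash
python3 st.py
```

```text
t 8.35 pos [ 0.5066 -0.1147  0.1764] q [-0.364 -0.183  1.892 -0.004  1.43   1.893] F [ 2.29 -1.81 -5.12] M [-0.264 -0.317  0.095] op 0.0407
yaw(z axis) -2.2567 y axis [ 0.0018 -0.0047 -1.    ]
```

Call:
servo_tool:
  commands: [0,0.02,0,0,0,0,0.3]

```text
t: 8.45
tool_pos: [0.5065, -0.1147, 0.1763]
tool_rot: [-0.672, -1.808, 1.815]
contact_force: [3.0, -1.9, -5.2]
opening: 0.0406
```

```bash
python3 st.py
```

```text
t 8.45 pos [ 0.5065 -0.1147  0.1763] q [-0.364 -0.183  1.892 -0.004  1.43   1.915] F [ 2.99 -1.85 -5.23] M [-0.269 -0.329  0.073] op 0.0406
yaw(z axis) -2.2785 y axis [ 0.0016 -0.0047 -1.    ]
```

Call:
servo_tool:
  commands: [0,0.02,0,0,0,0,0.3]

```text
t: 8.55
tool_pos: [0.5065, -0.1147, 0.1766]
tool_rot: [-0.689, -1.794, 1.801]
contact_force: [1.2, -0.9, -3.4]
opening: 0.0408
```

```bash
python3 st.py
```

```text
t 8.55 pos [ 0.5065 -0.1147  0.1766] q [-0.364 -0.183  1.892 -0.004  1.43   1.937] F [ 1.16 -0.91 -3.37] M [-0.214 -0.157  0.012] op 0.0408
yaw(z axis) -2.3004 y axis [ 0.0015 -0.0047 -1.    ]
```

Call:
servo_tool:
  commands: [0,0.02,0,0,0,0,0.3]

```text
t: 8.65
tool_pos: [0.5065, -0.1147, 0.1769]
tool_rot: [-0.706, -1.779, 1.787]
contact_force: [1.6, -1.5, -3.5]
opening: 0.041
```

```bash
python3 st.py
```

```text
t 8.65 pos [ 0.5065 -0.1147  0.1769] q [-0.364 -0.184  1.891 -0.004  1.431  1.959] F [ 1.63 -1.55 -3.46] M [-0.222 -0.171  0.057] op 0.041
yaw(z axis) -2.3223 y axis [ 0.0014 -0.0048 -1.    ]
```

The pull force dropped from about 5.2 to 3.4 N and the tool crept up, so the pin is in the notch. Now a gentle pull.

Call:
servo_tool:
  commands: [0,0,0,0,-0.12,0,0.3,0,0,0,0,-0.12,0,0.3]

```text
t: 8.85
tool_pos: [0.5065, -0.1148, 0.1798]
tool_rot: [-0.707, -1.779, 1.786]
contact_force: [0.7, -1.4, -3.6]
opening: 0.0409
```

Call:
servo_tool:
  commands: [0,0,0,0,-0.12,0,0.3,0,0,0,0,-0.12,0,0.3]

```text
t: 9.05
tool_pos: [0.5064, -0.1148, 0.1827]
tool_rot: [-0.707, -1.779, 1.786]
contact_force: [1.1, -1.0, -4.0]
opening: 0.0408
```

```bash
python3 st.py
```

```text
t 9.05 pos [ 0.5064 -0.1148  0.1827] q [-0.364 -0.188  1.885 -0.004  1.441  1.96 ] F [ 1.08 -0.97 -4.02] M [-0.179 -0.117  0.027] op 0.0408
yaw(z axis) -2.3234 y axis [ 0.0014 -0.0049 -1.    ]
```

Call:
servo_tool:
  commands: [0,0,0,0,-0.1,0,0.3]

```text
t: 9.15
tool_pos: [0.5065, -0.1148, 0.184]
tool_rot: [-0.707, -1.779, 1.786]
contact_force: [1.1, -1.0, -3.3]
opening: 0.0411
```

Call:
servo_tool:
  commands: [0,0,0,0,-0.08,0,0.3]

```text
t: 9.25
tool_pos: [0.5065, -0.1147, 0.1849]
tool_rot: [-0.707, -1.779, 1.786]
contact_force: [1.3, 0.2, -4.1]
opening: 0.0407
```

Call:
servo_tool:
  commands: [0,0,0,0,-0.1,0,0.3]

```text
t: 9.35
tool_pos: [0.5064, -0.1147, 0.1856]
tool_rot: [-0.707, -1.779, 1.786]
contact_force: [3.0, -1.8, -7.7]
opening: 0.041
```

Call:
servo_tool:
  commands: [0,0,0,0,-0.1,0,0.3]

```text
t: 9.45
tool_pos: [0.5062, -0.1146, 0.1857]
tool_rot: [-0.707, -1.779, 1.786]
contact_force: [3.3, -1.5, -9.6]
opening: 0.0407
```

```bash
python3 st.py
```

```text
t 9.45 pos [ 0.5062 -0.1146  0.1857] q [-0.364 -0.191  1.882 -0.004  1.447  1.96 ] F [ 3.27 -1.46 -9.57] M [-0.307 -0.597  0.081] op 0.0407
yaw(z axis) -2.3234 y axis [ 0.001  -0.0046 -1.    ]
```

The knob is against the springy stop (force up to 9.6 N, hardly any more travel). I'll ease off the pull, then let go.

Call:
servo_tool:
  commands: [0,0,0,0,0.06,0,0.3,0,0,0,0,0,0,0.3]

```text
t: 9.65
tool_pos: [0.5064, -0.1147, 0.1855]
tool_rot: [-0.707, -1.779, 1.786]
contact_force: [0.8, -0.8, -5.5]
opening: 0.0406
```

```bash
python3 snap.py f wrist; python3 -c "
from h import *
d=load('wrist_f.npz'); cv2.imwrite('pics/c_f.png',cv2.resize(d['frame'][130:330,225:425,::-1],None,fx=3,fy=3,interpolation=cv2.INTER_CUBIC))"
```

```text
t 9.7 pos [ 0.5064 -0.1147  0.1855] q [-0.364 -0.19   1.883 -0.004  1.446  1.96 ] F [ 1.8  -0.88 -4.5 ] M [-0.243 -0.168  0.024] op 0.041
yaw(z axis) -2.3235 y axis [ 0.0013 -0.0048 -1.    ]
```

View pics/c_f.png

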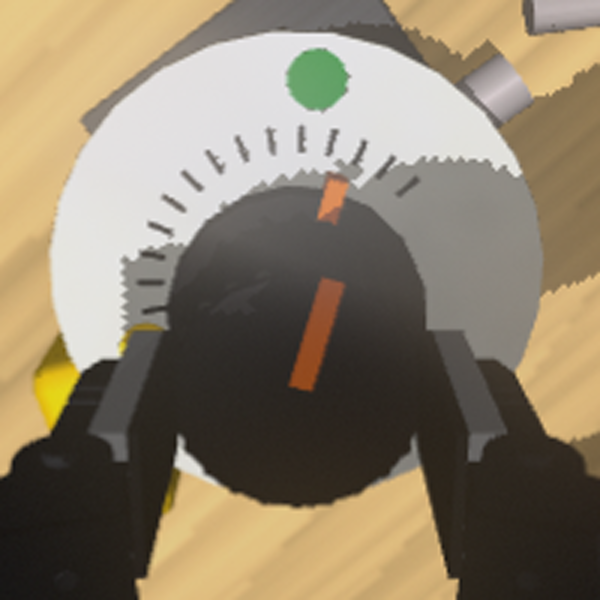

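Call:
servo_tool:
  commands: [0,0,0,0,0.03,0,0.3,0,0,0,0,0,0,0.45,0,0,0,0,0,0,0.5,0,0,0,0,0,0,0.6,0,0,0,0,0,0,0.75,0,0,0,0,0,0,0.9,0,0,0,0,0,0,1,0,0,0,0,0,0,1]

```text
t: 10.5
tool_pos: [0.5075, -0.1145, 0.1889]
tool_rot: [-0.711, -1.781, 1.786]
contact_force: [0.2, 0.4, 1.3]
opening: 0.0855
```

```bash
python3 snap.py g wrist; python3 -c "
from h import *
d=load('wrist_g.npz'); cv2.imwrite('pics/c_g.png',cv2.resize(d['frame'][110:330,200:440,::-1],None,fx=3,fy=2.7,interpolation=cv2.INTER_CUBIC)[:600])"
```

```text
t 10.55 pos [ 0.5076 -0.1145  0.1889] q [-0.363 -0.192  1.879 -0.003  1.449  1.96 ] F [ 0.73  0.26 -0.05] M [0.007 0.02  0.022] op 0.0855
yaw(z axis) -2.3234 y axis [ 0.0049 -0.0048 -1.    ]
```

View pics/c_g.png

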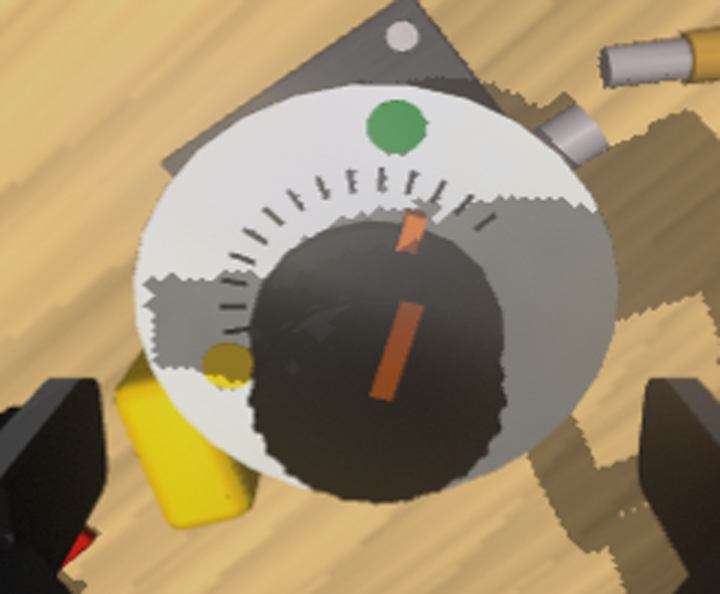

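Released with the fingers wide open on both sides. I'll go straight up and check the knob's height and angle.

Call:
servo_tool:
  commands: [0,0,0,0,-1.5,0,1,0,0,0,0,-2,0,1,0,0,0,0,-2,0,1,0,0,0,0,-2,0,1,0,0,0,0,-2,0,1,0,0,0,0,-2,0,1,0,0,0,0,0,0,1,0,0,0,0,0,0,1]

```text
t: 11.35
tool_pos: [0.5072, -0.1139, 0.3155]
tool_rot: [-0.716, -1.783, 1.787]
contact_force: [-0.7, 0.8, 0.0]
opening: 0.0852
```

```bash
python3 snap.py h wrist,top,side; python3 - <<'E'
from h import *
for a,z0 in (("wrist_b.npz",.2),("wrist_h.npz",.212)):
    d=load(a); dep=d["depth"]; vs,us=np.mgrid[0:400,0:640]
    n=cv2.undistortPoints(np.stack([us.ravel(),vs.ravel()],1).astype(float)[:,None],d["camera_matrix"],d["dist_coeffs"])[:,0]
    P=(np.c_[n*dep.ravel()[:,None],dep.ravel()]@d["cam_to_world"][:3,:3].T+d["cam_to_world"][:3,3])
    r=np.hypot(P[:,0]-.5058,P[:,1]+.113)
    k=(r<.019)&(P[:,2]>.17)&(P[:,2]<.23); print(a,k.sum(),"knob top z",np.median(P[k,2]).round(4)); k2=(r>.042)&(r<.055)&(abs(P[:,2]-.155)<.01); print("dial z",np.median(P[k2,2]).round(4))
    hsv=cv2.cvtColor(d["frame"],cv2.COLOR_RGB2HSV).reshape(-1,3).astype(int)
    o=k&(hsv[:,0]<18)&(hsv[:,1]>110); Q=P[o,:2]; 
    if o.sum()>10:
        c=Q.mean(0); w=np.linalg.svd(Q-c)[2][0]; w*=np.sign(w@(c-[.5058,-.113])); print("pointer line ang",np.arctan2(w[1],w[0]).round(3),"rad-to-mean ang",np.arctan2(c[1]+.113,c[0]-.5058).round(3))
E
```

```text
t 11.5 pos [ 0.5068 -0.1137  0.3141] q [-0.363 -0.248  1.72  -0.003  1.661  1.961] F [ 0.47  1.01 -0.06] M [ 0.002  0.013 -0.071] op 0.0854
yaw(z axis) -2.3234 y axis [ 0.0071 -0.0054 -1.    ]
wrist_b.npz 1907 knob top z 0.2006
dial z 0.1556
pointer line ang 0.014 rad-to-mean ang -0.004
wrist_h.npz 1286 knob top z 0.213
dial z 0.1557
pointer line ang -1.031 rad-to-mean ang -1.015
```

View pics/wrist_h.png

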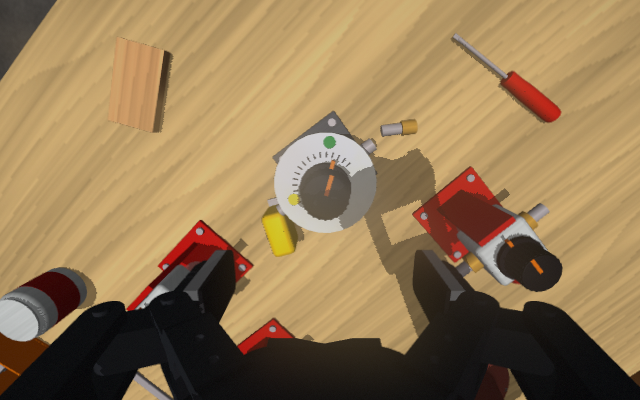

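View pics/side_h.png

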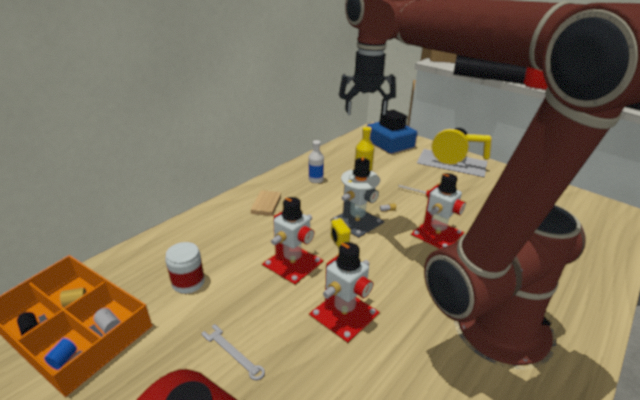

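The knob top rose from 200.6 to 213.0 mm, which is fully out. The pointer is at about -1.03 rad and the green dot at -0.853 rad, so the notch lies 0.17 rad past the dot. The bench is unchanged and the robot is clear, so I'm handing in.

```bash
python3 -c "
from station import ticket
print(ticket.finish_job())"
```

```text
the job is handed in; nothing more can be done
None
```

The knob is locked fully out at the green setting and released, and the job was handed in at about 11.5 s.

**What I did:** I gripped the knob of the grey-footed regulator and turned it clockwise towards the green dot. I then swept past the dot under a light pull of about 5 N. There was no notch on the near side of the dot. About 0.16 rad past it the pull dropped to 3.4 N, which was the notch. I pulled straight up at about 4 N until the stop took 9.6 N, eased off, opened the fingers and went straight up.

**Last checks:**
- **Height:** the knob top rose 12.4 mm, against 12 mm expected, and stayed there after release.
- **Angle:** the pointer is at -1.02 to -1.03 rad and the green dot at -0.85 rad. The difference is inside the stated 0.08–0.25 rad, and the yellow notch is far off.
- **Surroundings:** the robot is touching nothing, and in the pictures the other objects looked to be where they were.
- **Over the mark:** on the first test pull, off the notch, the knob briefly came up about 5 mm at 12 N instead of the intended 2–3 mm. That is below the 7 mm hard limit and the 25 N limit, and I lowered it before sweeping. The sweep itself ran at about 3.4 mm.

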